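Draw the dropped washer out from under the drive guard

TASK

The large steel washer has fallen under the fixed barred guard of the bench drive. Pick up the hooked rod by its wooden handle, reach its hook in through the guard's open end behind the large washer, and draw that washer out until it lies flat on the bench at least 50 mm in front of the guard. Do not touch the large washer with the fingers, leave the small washer where it lies under the guard, and at the end lay the rod down flat on the bench with its hook outside the guard.

Things in the scene. Friction and masses are not known exactly. Their poses are not given: they have to be found in the camera images.
- washer_center (a point): Large plain dark steel washer: outside diameter 44 mm, hole 18 mm, 6 mm thick, 60 g, lying flat on the bench under the guard. The point is its centre, 3 mm above the bench; its z axis is the washer's axis.
- small_washer_center (a point): Small plain dark steel washer: outside diameter 28 mm, hole 12 mm, 5 mm thick, flat on the bench under the same guard, at least 95 mm to one side or the other of the large one along the mouth. To be left alone. The point is its centre, 2.5 mm above the bench.
- rod_handle (a point): Centre of the 24 x 120 x 30 mm (x, y, z) wooden handle of the hooked rod (0.18 kg), which lies flat before the guard's mouth, hook towards it. y points along the rod to the hook, x to the side the hook turns to, z up. The centre is 15 mm above the bench when the rod lies; balance point about 40 mm to +y. A straight rod with a like handle lies far off: not this one.
- rod_crook (a point): Middle of the hook's inside, where the drawn washer's centre sits: 36 mm to +x, 304 mm to +y, 11 mm below the handle's centre. The hook is a flat J of 8 mm bar, lying on the bench as does the rod from y = 95 mm on: rod centre line at x = 0, end bar across at y = 330 mm, lip at x = 72 mm going 28 mm back to -y (y from the handle's centre). 64 mm wide inside. Axes as the handle's.
- guard: Fixed barred steel guard. Origin: middle of its open mouth, on the bench. x runs along the mouth, y in through it to the end wall at 250 mm; sides at x = +-158 mm inside. The mouth is free up to 80 mm, as is all inside to y = 225 mm but for the two washers; above is a roof of bars 46 mm apart, top 88 mm. Behind the wall stands the green drive, to y = 490 mm, 155 mm high.
There are look-alikes about, which are no part of the job. Leave any green, purple or yellow look-alike of the part that bears washer_center alone.

How it is judged:
On the way:
1. the hook lies round the large washer while that is still under the guard (distance between rod_crook and washer_center below 0.04 m and y of washer_center in the frame of guard above 0.025 m), for 0.1 s.
At the end, for the whole second after the job is handed in: The large washer lies flat (within 10 degrees) and still on the bench with its centre at least 45 mm in front of the guard's mouth; the hooked rod lies flat and still on the bench, let go, with its crook point at least 20 mm outside the mouth; the small washer is within 20 mm of where it started (y of washer_center in the frame of guard below -0.045 m and height (world z) of washer_center below 0.012 m and angle between each of washer_center, rod_handle's own z axis and vertical below 0.17 rad and height (world z) of rod_handle below 0.025 m and height (world z) of rod_crook below 0.02 m and y of rod_crook in the frame of guard below -0.02 m and distance of small_washer_center from where it was at the start of the episode below 0.02 m and linear speed of each of washer, hook_rod below 0.02 m/s); the robot touches nothing.
It fails at once if the fingers touch the large washer (contact force between the fingers and washer above 0.5 N).
It fails at once if the small washer is shifted by more than 20 mm (distance of small_washer_center from where it was at the start of the episode above 0.02 m).
It also fails if it takes over 50 s, if anything falls off the work surface, if the arm or the gripper's body presses on something with over 40 N, if the wrist force passes 120 N, or if a joint passes its speed limit or range.

ROBOT

A 7-joint arm with a two-finger parallel gripper is mounted at the origin on the work surface. World frame = base frame: x ahead of the robot, y to its left, z up, the work surface at z = 0. Lengths are in m, angles in rad, forces in N, time in s.
With the tool pointing down it reaches from about 0.4 to 0.85 m from the base axis. Payload 10.4 kg.
Tool frame: the origin (TCP) lies where the fingers leave the gripper's body, on its centre line; the fingertips stand 73 mm ahead of it and the grasp point (between the pads) lies 54 mm ahead of it; z points along the fingers, y is the direction in which the jaws open and shut (so a half turn about z gives the same grasp; the last joint's range is limited). The gripper opens to 85 mm and grips with 20 to 120 N. Pads are 22 mm wide; open, the fingers measure 114 mm over their backs; the gripper's body (76 mm by 85 mm) begins 54 mm behind the grasp point. The pads swing forward as they close: fully open they stand 13 mm farther back than shut.
Start: joints at [1.324, 0.332, -0.065, 1.46, 0.022, 1.35, -0.088], TCP at [0.139, -0.609, 0.304] pointing down, gripper open.
Joint ranges: [-2.6, 2.6], [-0.5, 2.12], [-1.47, 1.34], [0.16, 2.42], [-1.27, 4.41], [0.06, 2.06], [-2.6, 2.6]. Speed limits (rad/s): [2.22, 2.22, 2.79, 2.79, 3.14, 3.14, 3.14].

INTERFACE

Orientations are given as a unit quaternion [x, y, z, w].
In Python, from workcell import get_obs, camera, camera_model, hand_in gives the robot as it stands.
- The arm moves only by the shell command python3 -m crank 'ROWS' [FORCE]. ROWS is text: rows parted by semicolons, each of 7 numbers parted by spaces: the shift along the tool's x, y, z in units of 40 mm (1.0 is 40 mm), then the turn, a rotation vector about the tool's x, y, z in units of 8 degrees (1.0 is 8 degrees), then the finger opening in mm, from 0 to 85.4. In form: x y z ax ay az jaw; .... A call has exactly 10 rows; each row shifts and turns the pose as measured when the row begins, along the tool's axes as they then stand; what a row does not reach is not made up. A row lasts 1/10 s, in which the tool goes at most 50 mm and 8.59 degrees, less where a joint would pass 70% of its speed; a pose out of reach is approached as far as the arm can. A call is refused whole if a number of a shift passes 1 or a number of a turn 1, either way. A call with a gripper value outside its range is refused whole. The fingers move at their own pace and stop on an object; FORCE is the grip in N (left out, the last holds). Time passes only in rows, so rows that do not move let the fingers close, or fill a call up. It gives the time, the measured TCP pose, the force and the opening at its end, in the units of the state.
- get_obs(): the state, without advancing time (a new reading comes with each control period).
- camera(name): name is "scene" or "top"; returns (picture, depth): 420x560x3 uint8, red, green, blue; 420x560 float32, m along the optical axis (not along the pixel's ray), 0 where there is no reading.
- camera_model(name): a dict with "fx", "fy", "cx", "cy" (pixels), "position" and "rotation" of the camera in the world. Camera axes: x right, y up, looking along -z (the intrinsics and any distortion apply to the point x, -y, -z); pixel columns grow to the right and rows downward; lengths in m; the calibration is good to about 2 mm. A picture is of the moment at which its call begins. camera_model takes no time and is no camera call.
- hand_in(): hands the job in, once; it reports no verdict.
The state is a dict: "clock": time; "joint_pos": joint angles; "joint_velocities": joint speeds; "tau": joint torques, N m; "position": TCP position; "ee_rot": TCP orientation; "ft_force": force on the tool from outside, world axes, zero at the start; "torque": the same for the moment, N m; "grip_width": opening from 0.0 (shut) to 1.0 (fully open).
Only numpy, scipy, OpenCV 4.12 (cv2) and the standard library are available. Lean on these libraries where they do the work, as an engineer would, in place of code of your own. Each camera call takes 0.05 s, during which the arm holds its last target.

## Working session

There is one attempt and no reset: what is moved stays moved. The work goes in short steps, Python scripts to look and compute and a shell command to move; the robot and the scene stay as the last step left them, time stands still between calls to the robot, and variables do not carry over. Pictures are saved under pics/ and viewed, and the job is handed in when it is done.

```bash
ls; mkdir -p pics
cat > h.py <<'E'
import numpy as np, cv2
from workcell import *
def cap(n,name):
    p,d=camera(n); m=camera_model(n); np.savez(f'{name}.npz',d=d,p=p)
    cv2.imwrite(f'pics/{name}.png',p[:,:,::-1]); return p,d,m
def w(m,d,u,v,z=None):
    r=np.array([(u-m['cx'])/m['fx'],-(v-m['cy'])/m['fy'],-1.0]); R=np.array(m['rotation']); R=R if R.shape==(3,3) else None
    P=np.array(m['position']); 
    if z is None: return P+R@r*d[int(round(v)),int(round(u))]
    q=R@r; return P+q*(z-P[2])/q[2]
E
python3 - <<'E'
from h import *
for n in ['scene','top']:
    p,d,m=cap(n,n+'0'); print(n,m)
print(get_obs())
E
```

```text
pics
scene {'fx': 504.4924002833883, 'fy': 504.4924002833883, 'cx': 277.30762708581904, 'cy': 210.97929547608737, 'position': array([ 1.20112685, -0.84110061,  0.84734915]), 'rotation': array([0.40347435, 0.15009376, 0.31731878, 0.84497876])}
top {'fx': 464.1514557145625, 'fy': 464.1514557145625, 'cx': 274.75854431051556, 'cy': 211.10675300673688, 'position': array([ 0.37217566, -0.08741484,  1.04619602]), 'rotation': array([ 0.06491935, -0.05860737, -0.70276096,  0.70602953])}
{'clock': 0.1, 'joint_pos': array([ 1.32437251,  0.33281075, -0.06467198,  1.46083454,  0.02161463,
        1.34990378, -0.08849373]), 'joint_velocities': array([ 4.21833244e-05, -1.72059798e-03,  7.37341807e-04, -1.95867671e-03,
        1.89643878e-04,  1.76917550e-03, -6.71635879e-04]), 'tau': array([ 1.78391903e-03, -6.26748061e+01,  4.94785840e-02, -3.92429066e+01,
        1.64614292e-02,  6.94587492e-03,  3.67124767e-05]), 'position': array([ 0.13865457, -0.60918473,  0.30320495]), 'ee_rot': array([ 9.93744101e-01,  1.11679292e-01, -1.09846970e-04, -6.20769080e-04]), 'ft_force': array([-0.41073313,  1.13510136,  0.15509199]), 'torque': array([-0.01264484,  0.02885932,  0.01554664]), 'grip_width': 0.9993587783301633}
```

```bash
sed -i 's/R=np.array(m\[.rotation.\]).*$/R=Rot.from_quat(m["rotation"]).as_matrix()/; 1a from scipy.spatial.transform import Rotation as Rot' h.py; cat h.py|head -12
```

```text
import numpy as np, cv2
from scipy.spatial.transform import Rotation as Rot
from workcell import *
def cap(n,name):
    p,d=camera(n); m=camera_model(n); np.savez(f'{name}.npz',d=d,p=p)
    cv2.imwrite(f'pics/{name}.png',p[:,:,::-1]); return p,d,m
def w(m,d,u,v,z=None):
    r=np.array([(u-m['cx'])/m['fx'],-(v-m['cy'])/m['fy'],-1.0]); R=Rot.from_quat(m["rotation"]).as_matrix()
    P=np.array(m['position']); 
    if z is None: return P+R@r*d[int(round(v)),int(round(u))]
    q=R@r; return P+q*(z-P[2])/q[2]
```

View pics/scene0.png

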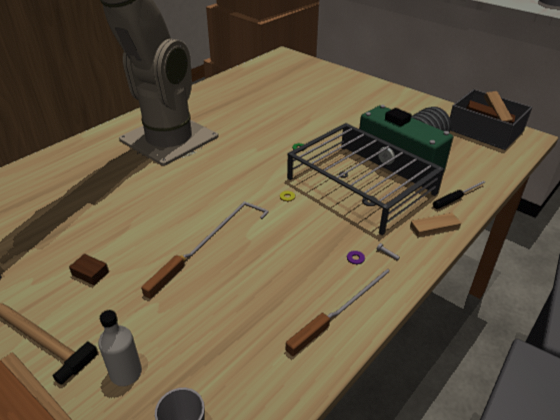

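View pics/top0.png

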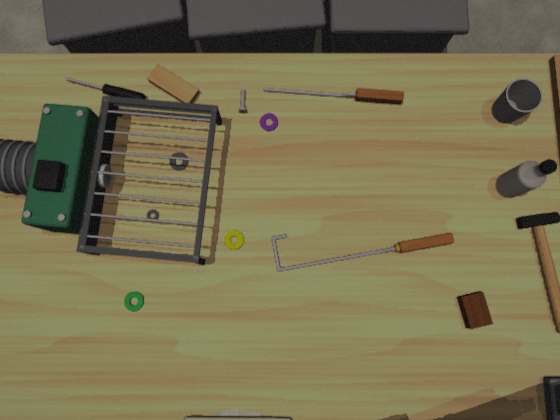

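Run:
```python
from h import *
m=camera_model('top');f=np.load('top0.npz');d=f['d'];p=f['p']
a=p[90:270,70:250,::-1]; b=p[215:290,260:470,::-1]
cv2.imwrite('pics/c1.png',cv2.resize(a,None,fx=3.3,fy=3.3,interpolation=cv2.INTER_CUBIC))
cv2.imwrite('pics/c2.png',cv2.resize(b,None,fx=3.8,fy=3.8,interpolation=cv2.INTER_CUBIC))
for n,u,v,z in [('large',179,161,.006),('small',153,215,.005),('roofmouthNear',202,262,.088),('roofmouthFar',217,108,.088),('back near',85,250,.088),('back far',107,101,.088),('handle',425,243,.03),('handle hookend',398,248,.03),('handle far end',453,238,.03),('corner',280,269,.008),('endbar far',274,238,.008),('yellow',235,240,.005),('purple',269,122,.005)]:
    print(n,w(m,d,u,v,z).round(4),w(m,d,u,v).round(4))
```

```text
large [0.6734 0.1456 0.006 ] [0.6744 0.1464 0.0025]
small [0.5461 0.2    0.005 ] [ 0.547   0.2016 -0.0008]
roofmouthNear [0.4345 0.0709 0.088 ] [0.4377 0.0792 0.0379]
roofmouthFar [0.7697 0.049  0.088 ] [0.7717 0.0497 0.0832]
back near [0.4581 0.3146 0.088 ] [0.458  0.3143 0.0888]
back far [0.7855 0.2913 0.088 ] [0.7849 0.2906 0.0896]
handle [ 0.4821 -0.4073  0.03  ] [ 0.4821 -0.4076  0.0293]
handle hookend [ 0.4708 -0.3479  0.03  ] [ 0.4712 -0.3489  0.0259]
handle far end [ 0.4934 -0.4692  0.03  ] [ 0.4967 -0.4796  0.0023]
corner [ 0.425 -0.09   0.008] [ 0.4251 -0.09    0.0068]
endbar far [ 0.4942 -0.0762  0.008 ] [ 0.4942 -0.0762  0.0082]
yellow [0.4897 0.0117 0.005 ] [0.4901 0.0121 0.0007]
purple [ 0.7695 -0.0629  0.005 ] [ 7.715e-01 -6.270e-02 -2.000e-04]
```

View pics/c1.png

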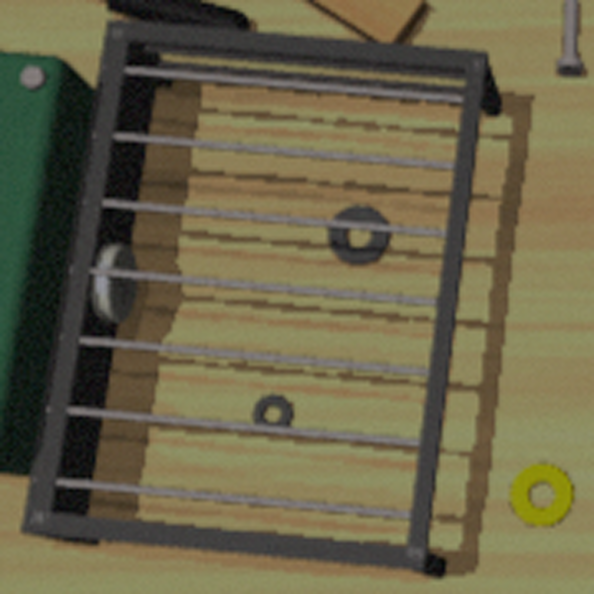

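View pics/c2.png

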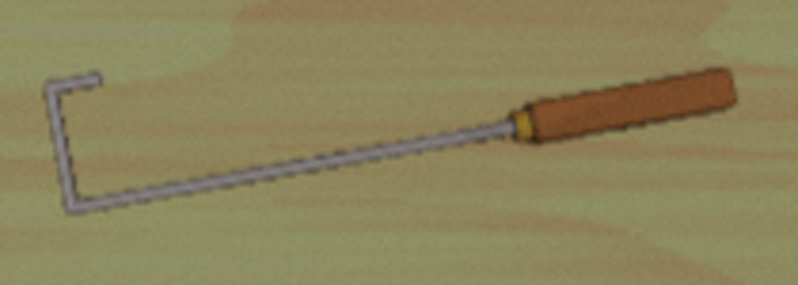

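Run:
```python
from h import *
m=camera_model('top');d=None
g={k:w(m,d,u,v,.088)[:2] for k,u,v in [('mn',196.7,257.6),('mf',214,108.8),('bn',82,247.6),('bf',105.5,100)]}
print(g); dy=(g['bn']+g['bf']-g['mn']-g['mf']);dx=(g['mf']+g['bf']-g['mn']-g['bn'])
print('yaw from y',np.degrees(np.arctan2(-dy[0],dy[1])),'from x',np.degrees(np.arctan2(dx[1],dx[0])),np.linalg.norm(dx)/2,np.linalg.norm(dy)/2)
# rod: crop pts/3.8+(260,215)
q=lambda a,b,z:w(m,d,260+a/3.8,215+b/3.8,z)[:2]
hk=q(533,123,.03);he=q(733,87,.03);c=q(72,208,.008);e=q(50,87,.008);s1=q(515,127,.008)
print('handle front',hk,'back',he,np.linalg.norm(hk-he),'corner',c,'endcorner',e, np.linalg.norm(c-e))
ce=(hk+he)/2;v=c-ce;print('centre',ce,np.degrees(np.arctan2(-v[0],v[1])),np.linalg.norm(v)); v=hk-he;print(np.degrees(np.arctan2(-v[0],v[1])));v=e-c;print(np.degrees(np.arctan2(v[1],v[0])))
print('large',w(m,d,70+358/3.3,90+236/3.3,.006),'small',w(m,d,70+272/3.3,90+413/3.3,.005))
ms=camera_model('scene'); f=np.load('scene0.npz');p=f['p']
cv2.imwrite('pics/c3.png',cv2.resize(p[110:280,130:460,::-1],None,fx=2.4,fy=2.4,interpolation=cv2.INTER_CUBIC))
```

```text
{'mn': array([0.44347093, 0.0821417 ]), 'mf': array([0.76787994, 0.05555501]), 'bn': array([0.46304226, 0.32121611]), 'bf': array([0.7878537 , 0.29471974])}
yaw from y -4.726974969712335 from x -4.674351600013503 0.3256934906366276 0.23993566317041662
handle front [ 0.47223884 -0.35287561] back [ 0.49358566 -0.46893926] 0.11801041620682742 corner [ 0.42338956 -0.08763283] endcorner [ 0.49444781 -0.07434379] 0.07229019706882489
centre [ 0.48291225 -0.41090744] 10.432692732258586 0.3287087209672614
10.421566202542866
10.592865082002119
large [0.67214746 0.14677517 0.006     ] small [0.54571409 0.20126332 0.005     ]
```

View pics/c3.png

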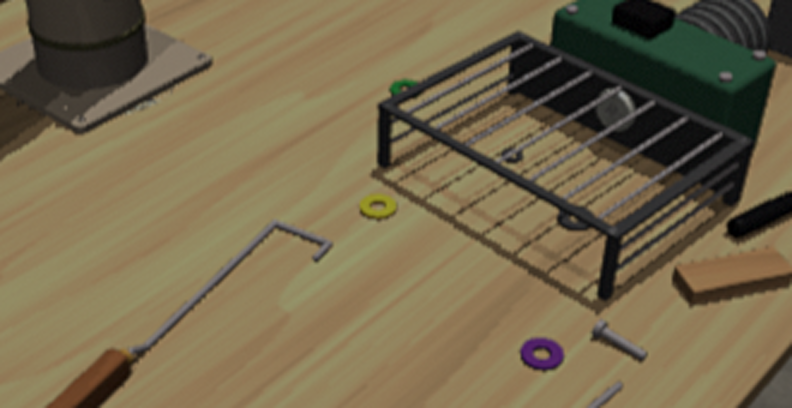

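```bash
python3 -m crank '0 0 0 0 0 -1 85; 0 0 0 0 0 -1 85; 0 0 0 0 0 -1 85; 0 0 0 0 0 -1 85; 0 0 0 0 0 -1 85; 0 0 0 0 0 -1 85; 0 0 0 0 0 -1 85; 0 0 0 0 0 -1 85; 0 0 0 0 0 -1 85; 0 0 0 0 0 -1 85' 60
```

```text
clock: 1.1
position: [0.1382, -0.6074, 0.298]
ee_rot: [0.67, 0.743, 0.003, -0.005]
ft_force: [-0.1, -0.2, -0.2]
grip_width: 0.996
```

Candidates in the top view are the large dark washer (179,161), which is my choice, the small dark washer (153,215), purple (269,122), yellow (235,240) and green (134,301). For the rod, the hooked one has its handle at (425,243), and the straight one at (380,96) is not it. The crops confirm both choices.

```bash
python3 -m crank '0.42 0.94 0.3 0 0 -0.6 85; 0.42 0.94 0.3 0 0 0 85; 0.42 0.94 0.3 0 0 0 85; 0.42 0.94 0.3 0 0 0 85; 0.42 0.94 0.3 0 0 0 85; 0.42 0.94 0.3 0 0 0 85; 0.42 0.94 0.3 0 0 0 85; 0.42 0.94 0.3 0 0 0 85; 0.42 0.94 0.3 0 0 0 85; 0.42 0.94 0.3 0 0 0 85' 60
cat > t.py <<'E'
# usage: t.py x y z yaw  -> needed shift/turn in tool units
import sys;from h import *
o=get_obs();R=Rot.from_quat(o['ee_rot']);a=[float(s) for s in sys.argv[1:5]]
yw=np.radians(a[3]);T=Rot.from_matrix(np.array([[-np.sin(yw),np.cos(yw),0],[np.cos(yw),np.sin(yw),0],[0,0,-1]]).T)
dp=np.array(a[:3])-o['position']
print('pos',o['position'].round(4),'clock',o['clock'],'F',o['ft_force'].round(1),'grip mm',85.4*o['grip_width'])
print('shift units now-axes',(R.inv().apply(dp)/.04).round(2),'target-axes',(T.inv().apply(dp)/.04).round(2),'turn units',(np.degrees((R.inv()*T).as_rotvec())/8).round(2))
E
python3 t.py .4761 -.3736 .16 10.43
```

```text
clock: 2.1
position: [0.4804, -0.3689, 0.1719]
ee_rot: [0.64, 0.768, 0.001, -0.006]
ft_force: [0.0, -1.0, 0.2]
grip_width: 0.996
pos [ 0.4804 -0.3689  0.1719] clock 2.1 F [ 0.  -1.   0.2] grip mm 85.04039772608272
shift units now-axes [-0.1  -0.13  0.3 ] target-axes [-0.1  -0.13  0.3 ] turn units [-0.04 -0.08 -0.  ]
```

```bash
python3 -m crank '-0.1 -0.13 0 -0.04 -0.08 0 85; 0 0 0.3 0 0 0 85; 0 0 0.3 0 0 0 85; 0 0 0.3 0 0 0 85; 0 0 0.3 0 0 0 85; 0 0 0.3 0 0 0 85; 0 0 0.3 0 0 0 85; 0 0 0.3 0 0 0 85; 0 0 0.15 0 0 0 85; 0 0 0 0 0 0 85' 60
python3 t.py .4761 -.3736 .078 10.43
python3 - <<'E'
from h import *
p,d,m=cap('scene','s1'); a=p[200:330,100:330,::-1]
cv2.imwrite('pics/s1c.png',cv2.resize(a,None,fx=3.3,fy=3.3))
E
```

```text
clock: 3.1
position: [0.4773, -0.3682, 0.0693]
ee_rot: [0.638, 0.77, 0.001, -0.004]
ft_force: [-0.6, -0.4, -0.8]
grip_width: 0.996
pos [ 0.4773 -0.3682  0.0693] clock 3.1 F [-0.6 -0.4 -0.8] grip mm 85.07101677827266
shift units now-axes [-0.13 -0.05 -0.22] target-axes [-0.13 -0.05 -0.22] turn units [-0.02 -0.05  0.03]
```

View pics/s1c.png

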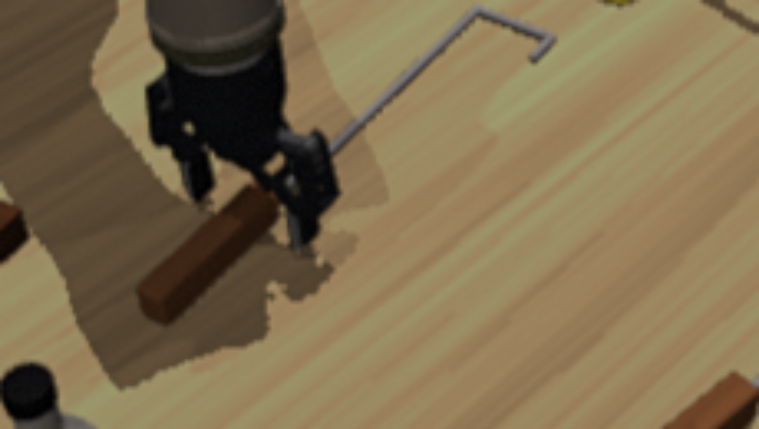

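The picture shows the jaws astride the handle's front part (about (250,205) in the crop), a little too low. I'll raise by 9 mm, then close.

```bash
python3 -m crank '-0.13 -0.05 -0.25 -0.02 -0.05 0.03 85; 0 0 0 0 0 0 85; 0 0 0 0 0 0 20; 0 0 0 0 0 0 15; 0 0 0 0 0 0 15; 0 0 0 0 0 0 15; 0 0 0 0 0 0 15; 0 0 0 0 0 0 15; 0 0 0 0 0 0 15; 0 0 0 0 0 0 15' 80
python3 t.py .4761 -.3736 .078 10.43
```

```text
clock: 4.15
position: [0.4779, -0.3752, 0.0838]
ee_rot: [0.64, 0.769, 0.0, 0.003]
ft_force: [0.4, -0.2, 1.7]
grip_width: 0.262
pos [ 0.4779 -0.3752  0.0838] clock 4.15 F [ 0.4 -0.2  1.7] grip mm 22.367215248123063
shift units now-axes [ 0.05 -0.04  0.15] target-axes [ 0.05 -0.04  0.15] turn units [0.03 0.03 0.  ]
```

```bash
python3 -m crank '0 0 0 0 0 0 15; 0 0 0 0 0 0 15; 0 0 -0.2 0 0 0 15; 0 0 -0.2 0 0 0 15; 0 0 -0.2 0 0 0 15; 0 0 -0.2 0 0 0 15; 0 0 -0.2 0 0 0 15; 0 0 -0.2 0 0 0 15; 0 0 0 0 0 0 15; 0 0 0 0 0 0 15' 80
python3 t.py .4761 -.3736 .13 10.43
python3 - <<'E'
from h import *
p,d,m=cap('scene','s2'); a=p[180:330,100:330,::-1]
cv2.imwrite('pics/s2c.png',cv2.resize(a,None,fx=3.3,fy=3.3))
p,d,m=cap('top','t2'); a=p[200:290,240:470,::-1]
cv2.imwrite('pics/t2c.png',cv2.resize(a,None,fx=3.4,fy=3.4))
E
```

```text
clock: 5.15
position: [0.4774, -0.3748, 0.1363]
ee_rot: [0.64, 0.769, 0.0, 0.003]
ft_force: [0.6, -1.0, -1.5]
grip_width: 0.259
pos [ 0.4774 -0.3748  0.1363] clock 5.15 F [ 0.6 -1.  -1.5] grip mm 22.149651812630296
shift units now-axes [ 0.04 -0.03  0.16] target-axes [ 0.04 -0.03  0.16] turn units [0.03 0.03 0.  ]
```

View pics/s2c.png

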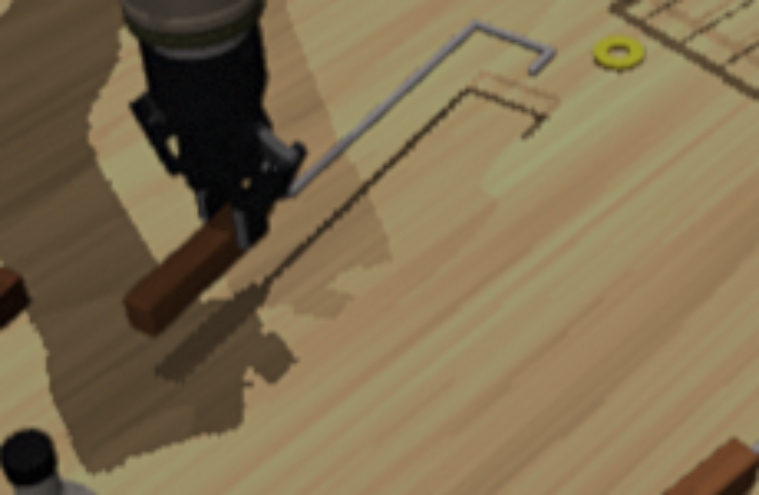

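View pics/t2c.png

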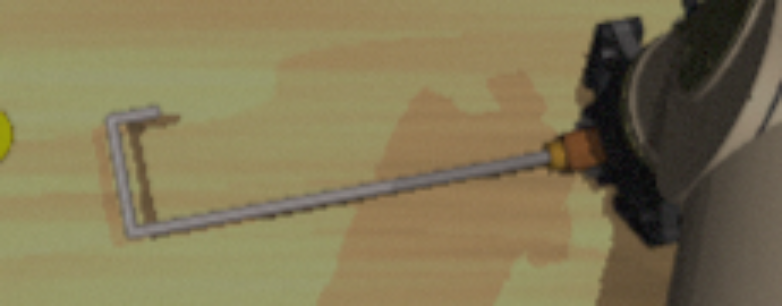

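```bash
cat > k.py <<'E'
from h import *
# relation of hook to tool
o=get_obs();m=camera_model('top');d=np.load('t2.npz')['d'];R=Rot.from_quat(o['ee_rot'])
for n,a,b in [('corner',132,232),('endc',115,118),('ferr',540,158),('mid',400,185)]:
    u,v=240+a/3.4,200+b/3.4
    i,j=int(round(v)),int(round(u)); dd=d[i-2:i+3,j-2:j+3]; z=np.array([[w(m,d,jj,ii)[2] for jj in range(j-2,j+3)] for ii in range(i-2,i+3)]).max()
    P=w(m,d,u,v,z); print(n,P.round(4),'tool frame',R.inv().apply(P-o['position']).round(4))
E
python3 k.py
```

```text
corner [ 0.4237 -0.0873  0.0645] tool frame [ 0.2926 -0.0009  0.0704]
endc [ 0.4946 -0.0764  0.0646] tool frame [0.2905 0.0708 0.0705]
ferr [ 0.4696 -0.338   0.0757] tool frame [ 0.0378 -0.0013  0.0602]
mid [ 0.3722 -0.0874  1.0462] tool frame [ 0.2982 -0.0482 -0.9115]
```

```bash
python3 -m crank '0.26 0.33 0.04 0 0 0.2 15; 0.26 0.33 0.04 0 0 0.2 15; 0.26 0.33 0.04 0 0 0.2 15; 0.26 0.33 0.04 0 0 0.2 15; 0.26 0.33 0.04 0 0 0.2 15; 0.26 0.33 0.04 0 0 0.2 15; 0.26 0.33 0.04 0 0 0.2 15; 0.26 0.33 0.04 0 0 0.2 15; 0.26 0.33 0.04 0 0 0.2 15; 0.26 0.33 0.04 0 0 0.2 15' 80
python3 t.py .603 -.2661 .12 -4.7
```

```text
clock: 6.25
position: [0.6036, -0.2626, 0.1135]
ee_rot: [0.746, 0.666, -0.002, -0.001]
ft_force: [0.4, 0.1, -1.5]
grip_width: 0.262
pos [ 0.6036 -0.2626  0.1135] clock 6.25 F [ 0.4  0.1 -1.5] grip mm 22.401691558364554
shift units now-axes [-0.09 -0.   -0.16] target-axes [-0.09 -0.01 -0.16] turn units [-0.03  0.01 -0.22]
```

```bash
python3 -m crank '-0.05 0 -0.18 -0.03 0 -0.22 15; 0 0 0 0 0 0 15; 0 0 0 0 0 0 15; 0 0 0 0 0 0 15; 0 0 0 0 0 0 15; 0 0 0 0 0 0 15; 0 0 0 0 0 0 15; 0 0 0 0 0 0 15; 0 0 0 0 0 0 15; 0 0 0 0 0 0 15' 80
python3 t.py .6161 -.1067 .12 -4.7
python3 - <<'E'
from h import *
p,d,m=cap('top','t3'); a=p[90:280,70:400,::-1]
cv2.imwrite('pics/t3c.png',cv2.resize(a,None,fx=2.4,fy=2.4))
E
```

```text
clock: 7.25
position: [0.6033, -0.2622, 0.1173]
ee_rot: [0.736, 0.677, -0.001, -0.002]
ft_force: [-0.2, -0.9, -2.2]
grip_width: 0.258
pos [ 0.6033 -0.2622  0.1173] clock 7.25 F [-0.2 -0.9 -2.2] grip mm 22.060512399842704
shift units now-axes [ 3.9  -0.   -0.06] target-axes [ 3.9   0.   -0.07] turn units [-0.03 -0.01 -0.  ]
```

View pics/t3c.png

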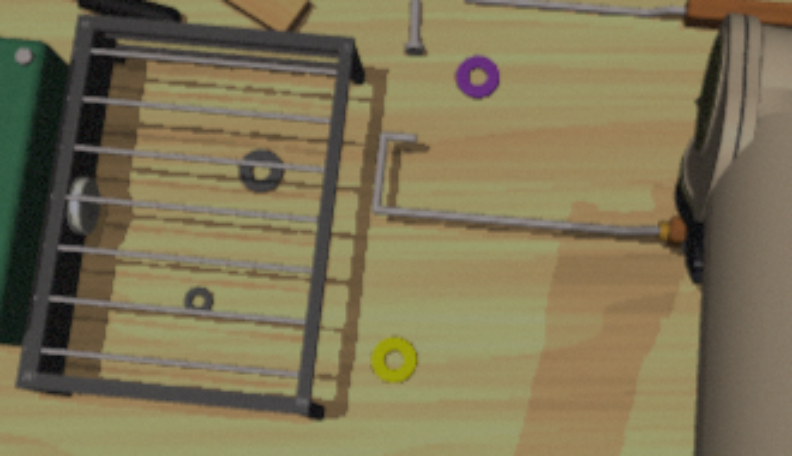

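The rod is aligned with the guard's bars. The hook is just outside the mouth (hook at about (385,175) in the crop) and in line with the large washer at (262,170). I'll move in.

```bash
python3 -m crank '0.42 0 -0.01 0 0 0 15; 0.42 0 -0.01 0 0 0 15; 0.42 0 -0.01 0 0 0 15; 0.42 0 -0.01 0 0 0 15; 0.42 0 -0.01 0 0 0 15; 0.42 0 -0.01 0 0 0 15; 0.42 0 -0.01 0 0 0 15; 0.42 0 -0.01 0 0 0 15; 0.42 0 -0.01 0 0 0 15; 0 0 0 0 0 0 15' 80
python3 t.py .6161 -.1067 .12 -4.7
python3 - <<'E'
from h import *
p,d,m=cap('top','t4'); a=p[90:280,70:320,::-1]
cv2.imwrite('pics/t4c.png',cv2.resize(a,None,fx=3.1,fy=3.1))
E
```

```text
clock: 8.3
position: [0.6166, -0.0915, 0.1223]
ee_rot: [0.733, 0.68, 0.0, -0.003]
ft_force: [0.2, -0.0, -1.3]
grip_width: 0.263
pos [ 0.6166 -0.0915  0.1223] clock 8.3 F [ 0.2 -0.  -1.3] grip mm 22.419980426303706
shift units now-axes [-0.38  0.02  0.06] target-axes [-0.38  0.02  0.06] turn units [-0.03 -0.03  0.05]
```

View pics/t4c.png

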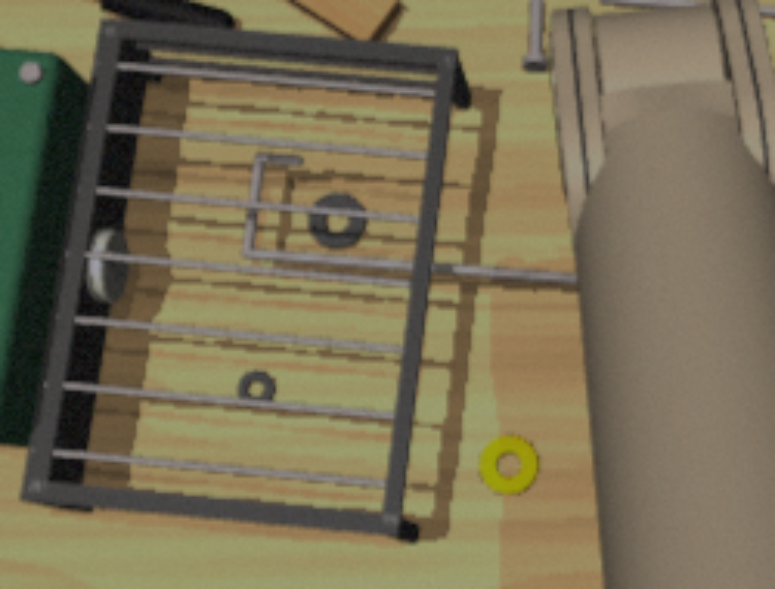

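```bash
python3 -m crank '-0.3 0.02 0 -0.03 -0.03 0.05 15; 0 0 0 0 0 0 15; 0 0 0 0 0 0 15; 0 0 0.13 0 0 0 15; 0 0 0.13 0 0 0 15; 0 0 0.13 0 0 0 15; 0 0 0.13 0 0 0 15; 0 0 0.1 0 0 0 15; 0 0 0 0 0 0 15; 0 0 0 0 0 0 15' 80
python3 t.py .6161 -.1067 .085 -4.7
python3 - <<'E'
from h import *
p,d,m=cap('top','t5'); a=p[90:280,70:320,::-1]
cv2.imwrite('pics/t5c.png',cv2.resize(a,None,fx=3.1,fy=3.1))
E
```

```text
clock: 9.35
position: [0.6154, -0.1103, 0.0939]
ee_rot: [0.738, 0.675, -0.001, 0.001]
ft_force: [0.1, -0.2, -2.3]
grip_width: 0.261
pos [ 0.6154 -0.1103  0.0939] clock 9.35 F [ 0.1 -0.2 -2.3] grip mm 22.29398231653621
shift units now-axes [0.09 0.01 0.22] target-axes [0.09 0.01 0.22] turn units [-0.01  0.02 -0.04]
```

View pics/t5c.png

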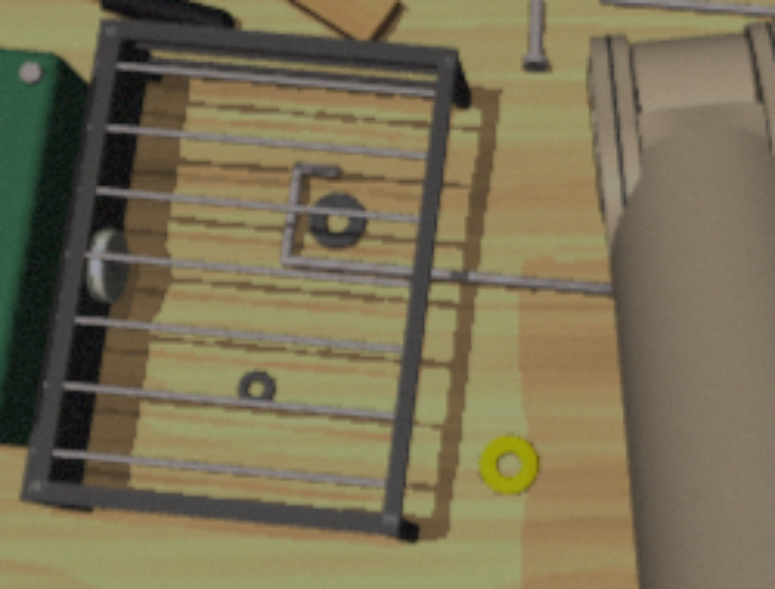

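The hook frames the washer in plan (bar at crop x≈293, washer's far edge at 309) with about 10 mm of height left. I'll lower it.

```bash
python3 -m crank '0.06 0 0.06 0 0.02 0 15; 0 0 0.06 0 0 0 15; 0 0 0.06 0 0 0 15; 0 0 0.04 0 0 0 15; 0 0 0.03 0 0 0 15; 0 0 0 0 0 0 15; 0 0 0 0 0 0 15; 0 0 0 0 0 0 15; 0 0 0 0 0 0 15; 0 0 0 0 0 0 15' 80
python3 t.py .6161 -.1067 .083 -4.7
python3 - <<'E'
from h import *
p,d,m=cap('top','t6'); a=p[90:280,70:320,::-1]
cv2.imwrite('pics/t6c.png',cv2.resize(a,None,fx=3.1,fy=3.1))
p,d,m=cap('scene','s6'); a=p[120:280,230:460,::-1]
cv2.imwrite('pics/s6c.png',cv2.resize(a,None,fx=3.4,fy=3.4))
E
```

```text
clock: 10.4
position: [0.6161, -0.1076, 0.0841]
ee_rot: [0.738, 0.675, 0.0, 0.0]
ft_force: [0.1, -0.3, -1.1]
grip_width: 0.26
pos [ 0.6161 -0.1076  0.0841] clock 10.4 F [ 0.1 -0.3 -1.1] grip mm 22.185686164212967
shift units now-axes [ 0.02 -0.    0.03] target-axes [ 0.02 -0.    0.03] turn units [ 0.    0.   -0.04]
```

View pics/t6c.png

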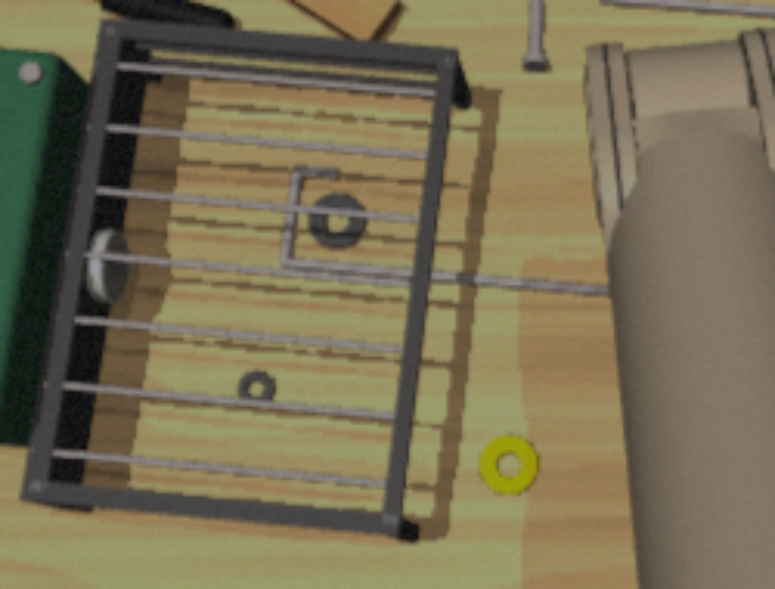

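View pics/s6c.png

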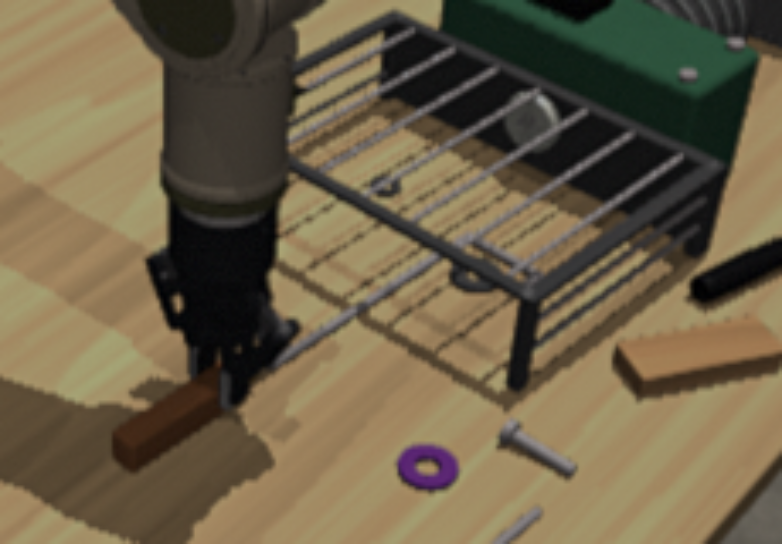

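```bash
python3 -m crank '0 0 0.04 0 0 -0.04 15; 0 0 0.02 0 0 0 15; -0.1 0 0 0 0 0 15; -0.2 0 0 0 0 0 15; -0.2 0 0 0 0 0 15; -0.2 0 0 0 0 0 15; -0.2 0 0 0 0 0 15; -0.2 0 0 0 0 0 15; -0.2 0 0 0 0 0 15; -0.1 0 0 0 0 0 15' 80
python3 t.py .6015 -.2811 .083 -4.7
python3 - <<'E'
from h import *
p,d,m=cap('top','t7'); a=p[90:280,70:320,::-1]
cv2.imwrite('pics/t7c.png',cv2.resize(a,None,fx=3.1,fy=3.1))
E
```

```text
clock: 11.5
position: [0.6119, -0.1682, 0.0841]
ee_rot: [0.736, 0.677, 0.001, 0.001]
ft_force: [0.6, 2.0, 0.4]
grip_width: 0.261
pos [ 0.6119 -0.1682  0.0841] clock 11.5 F [0.6 2.  0.4] grip mm 22.292215877613113
shift units now-axes [-2.84 -0.03  0.03] target-axes [-2.84 -0.03  0.03] turn units [ 0.02 -0.   -0.  ]
```

View pics/t7c.png

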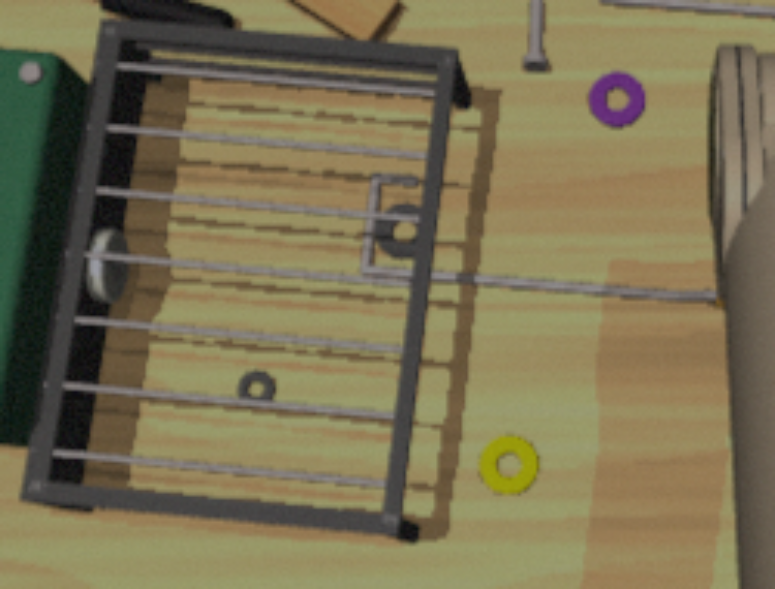

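The washer (400,230) is now against the end bar and drawing along. I'll keep going at the same pace.

```bash
python3 -m crank '-0.2 0 0.02 0 0 0 15; -0.25 0 0 0 0 0 15; -0.25 0 0 0 0 0 15; -0.25 0 0 0 0 0 15; -0.25 0 0 0 0 0 15; -0.25 0 0 0 0 0 15; -0.25 0 0 0 0 0 15; -0.25 0 0 0 0 0 15; -0.25 0 0 0 0 0 15; -0.15 0 0 0 0 0 15' 80
python3 t.py .6015 -.2811 .083 -4.7
python3 - <<'E'
from h import *
p,d,m=cap('top','t8'); a=p[90:280,70:320,::-1]
cv2.imwrite('pics/t8c.png',cv2.resize(a,None,fx=3.1,fy=3.1))
E
```

```text
clock: 12.55
position: [0.6045, -0.2679, 0.084]
ee_rot: [0.735, 0.678, 0.002, 0.001]
ft_force: [-0.8, 2.2, 2.1]
grip_width: 0.262
pos [ 0.6045 -0.2679  0.084 ] clock 12.55 F [-0.8  2.2  2.1] grip mm 22.372329067180786
shift units now-axes [-0.34 -0.05  0.02] target-axes [-0.34 -0.05  0.02] turn units [ 0.03 -0.01  0.01]
```

View pics/t8c.png

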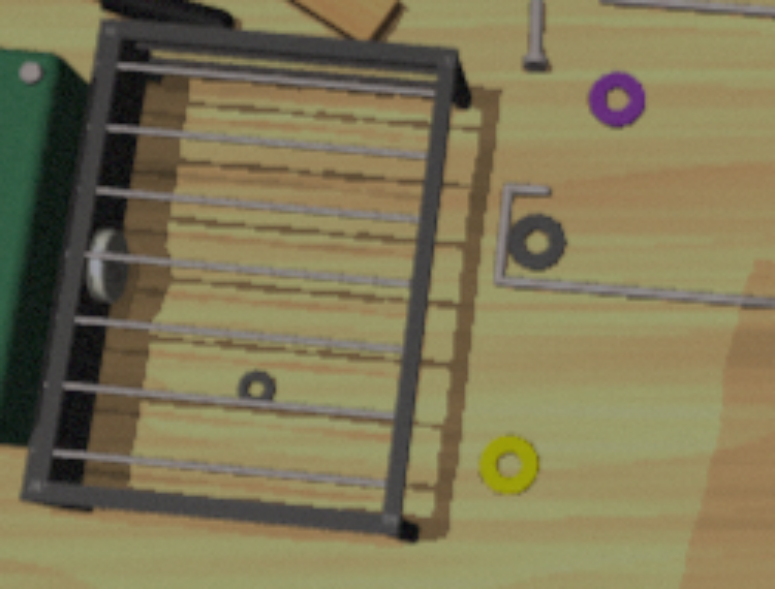

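The washer is out at crop (537,242). I'll draw it a bit further for margin, let things settle, then release.

```bash
python3 -m crank '-0.15 0 0 0 0 0 15; -0.15 0 0 0 0 0 15; -0.15 0 0 0 0 0 15; -0.1 0 0 0 0 0 15; 0 0 0 0 0 0 15; 0 0 0 0 0 0 15; 0 0 0 0 0 0 15; 0 0 0 0 0 0 15; 0 0 0 0 0 0 15; 0 0 0 0 0 0 15' 80
python3 t.py .6015 -.2811 .083 -4.7
python3 - <<'E'
from h import *
p,d,m=cap('top','t9'); a=p[90:280,170:420,::-1]
cv2.imwrite('pics/t9c.png',cv2.resize(a,None,fx=3.1,fy=3.1))
E
```

```text
clock: 13.6
position: [0.6026, -0.2921, 0.0839]
ee_rot: [0.735, 0.678, 0.002, 0.001]
ft_force: [0.3, 0.4, 0.4]
grip_width: 0.258
pos [ 0.6026 -0.2921  0.0839] clock 13.6 F [0.3 0.4 0.4] grip mm 22.033537987600994
shift units now-axes [ 0.27 -0.05  0.02] target-axes [ 0.27 -0.05  0.02] turn units [ 0.03 -0.    0.01]
```

View pics/t9c.png

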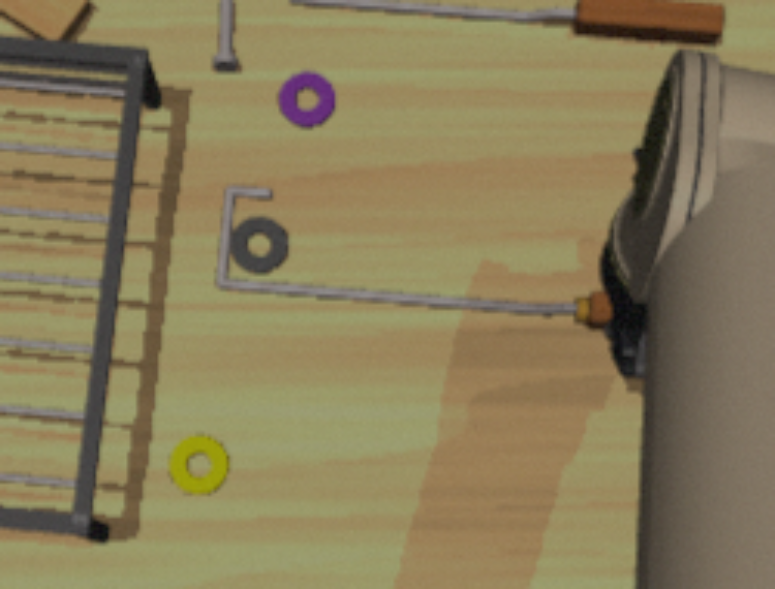

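The washer is about 85 mm out and the force is near zero, so the rod rests on the bench. I'll release and rise.

```bash
python3 -m crank '0 0 0 0 0 0 28; 0 0 0 0 0 0 35; 0 0 0 0 0 0 45; 0 0 0 0 0 0 60; 0 0 0 0 0 0 60; 0 0 0 0 0 0 60; 0 0 -0.1 0 0 0 60; 0 0 -0.2 0 0 0 60; 0 0 -0.2 0 0 0 60; 0 0 -0.2 0 0 0 60' 40
python3 -m crank '0 0 -0.4 0 0 0 60; 0 0 -0.5 0 0 0 60; 0 0 -0.5 0 0 0 60; 0 0 -0.5 0 0 0 60; 0 0 -0.5 0 0 0 60; 0 0 -0.5 0 0 0 60; -0.6 0 0 0 0 0 60; -0.6 0 0 0 0 0 60; 0 0 0 0 0 0 60; 0 0 0 0 0 0 60' 40
python3 - <<'E'
from h import *
p,d,m=cap('top','t10'); a=p[90:280,170:430,::-1]
cv2.imwrite('pics/t10c.png',cv2.resize(a,None,fx=3,fy=3))
p,d,m=cap('scene','s10');a=p[120:350,130:430,::-1]
cv2.imwrite('pics/s10c.png',cv2.resize(a,None,fx=2.6,fy=2.6))
E
```

```text
clock: 14.65
position: [0.6014, -0.2922, 0.1125]
ee_rot: [0.735, 0.678, 0.001, -0.0]
ft_force: [-0.5, -1.2, 0.1]
grip_width: 0.706
clock: 15.65
position: [0.5992, -0.3401, 0.25]
ee_rot: [0.734, 0.679, 0.004, 0.006]
ft_force: [-0.5, 0.8, -0.1]
grip_width: 0.705
```

View pics/t10c.png

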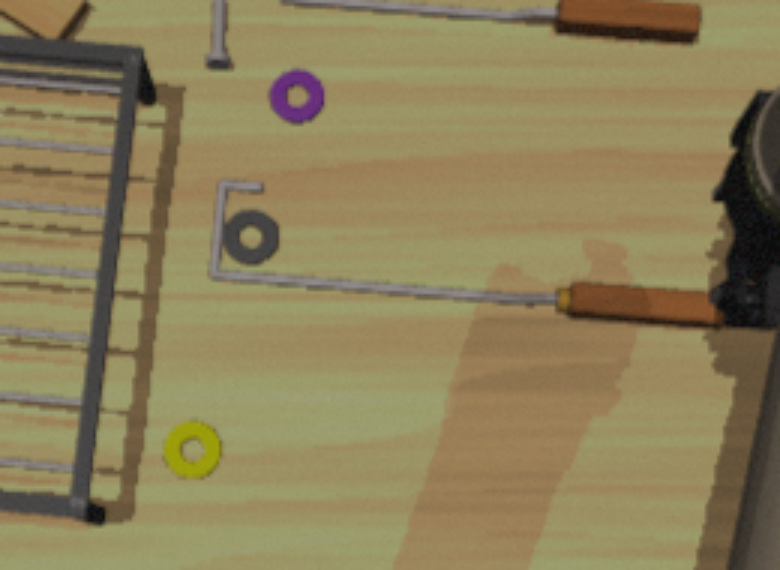

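View pics/s10c.png

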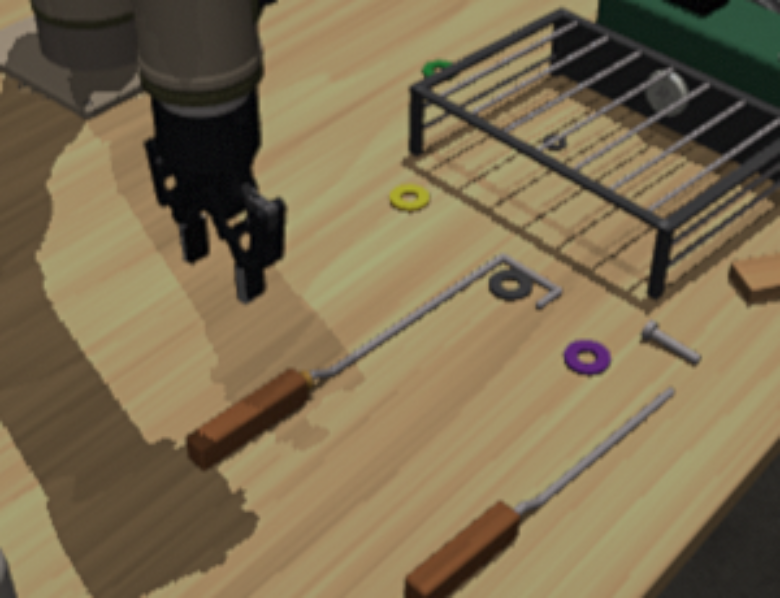

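Run:
```python
from h import *
m=camera_model('top');d=np.load('t10.npz')['d']
y=np.radians(-4.7);ux=np.array([np.cos(y),np.sin(y)]);uy=np.array([-np.sin(y),np.cos(y)])
o=np.array([.6057,.0688])-.006*uy
for n,a,b,z in [('washer',251,237,.006),('corner',216,274,.008),('endc',224,187,.008),('ferr',560,299,.008),('handle',640,304,.03)]:
    u,v=170+a/3,90+b/3; P=w(m,d,u,v,z); print(n,P.round(4),'depthz',w(m,d,u,v)[2].round(4),'guard',(ux@(P[:2]-o)).round(4),(uy@(P[:2]-o)).round(4))
a=np.load('top0.npz')['p'][195:235,130:175].astype(int);b=np.load('t10.npz')['p'][195:235,130:175].astype(int)
s=lambda q:np.array(np.nonzero(q.sum(2)<200)).mean(1)
print('small px diff',np.abs(a-b).mean(),s(a),s(b)); g=get_obs(); print(g['clock'],g['ft_force'],np.abs(g['joint_velocities']).max())
hand_in()
```

```text
washer [ 0.6547 -0.0283  0.006 ] depthz 0.0024 guard 0.0568 -0.0867
corner [ 0.6248 -0.0019  0.008 ] depthz 0.0117 guard 0.0249 -0.0629
endc [ 0.6941 -0.0069  0.008 ] depthz 0.0081 guard 0.0943 -0.0622
ferr [ 0.6061 -0.2647  0.008 ] depthz 0.0233 guard 0.0278 -0.3263
handle [ 0.5976 -0.3203  0.03  ] depthz 0.0344 guard 0.0238 -0.3825
small px diff 10.920370370370371 [18.63461538 23.11538462] [19.68421053 23.05263158]
15.75 [0.31139417 1.00018542 0.0577897 ] 0.010972924120003261
the job is handed in; nothing more can be done
```

The large washer is out from under the guard, and I handed the job in at about 15.8 s; no verdict is reported, so this rests on my last checks. I gripped the hooked rod by its handle and carried the hook in over the washer. I then lowered the hook round it, drew it straight out, laid the rod down, let go and backed off.

What the last checks showed:
- **Large washer:** it lies flat about 87 mm in front of the guard's mouth, and the fingers never came near it.
- **Rod:** it lies on the bench, let go, with its end bar about 62 mm and its crook point about 89 mm outside the mouth. Depth readings at single pixels on the rod came out a few mm above nominal (hook corner 12 mm against 8, handle top 34 mm against 30). The pictures show it lying flat, and the wrist force was near zero at release. I take the difference as edge or calibration noise, but did not resolve it.
- **Small washer:** it shows no visible move. The before-and-after comparison gave a 1-pixel (about 2 mm) shift in the dark-pixel centre, within picture noise.
- **Gripper:** it is clear of everything, at 0.25 m TCP height.

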